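Dispense one support disc and slide it into the open filter cassette

TASK

With the fingertips, load the open cassette half with one support disc: press the dispenser's plunger once, fully down, and let it come back up, so that a single disc is put out onto the track; then nudge that disc sideways along the track, towards the open cassette half, until it drops in and lies flat in its seat. Do not lift or carry the disc, keep the other discs in the magazine, and leave everything else where it stands.

Things in the scene. Friction and masses are not known exactly. Their poses are not given: they have to be found in the camera images.
- dispenser: Grey and aluminium bench dispenser, screwed down, 175 x 224 mm. Origin: on the worktop under the magazine axis, z up; its -x side faces the robot, yaw within 0.45 rad. Along its x: track at -54 mm, magazine at 0, housing (50 mm wide, 64 mm high) at 27 to 93 mm with the plunger at 58 mm. Nests beyond both ends of the track, at y = +84 and -84 mm: one holds the open cassette half, one a finished cassette.
- plunger (a joint): Plunger travel, m: 0 up, 0.022 fully down on a hard stop. Spring return: 2.5 N at the top, 6 N at the bottom, about 1 N more while a disc is being pushed. It drives a pusher, 2.6 times as far, that slides the lowest disc out to the middle of the track; a part stroke leaves it in the gate. On release it returns by itself and the next disc drops; a second stroke puts out a second disc.
- plunger_top (a point): Centre of the top of the plunger's round grey knob, 32 mm in diameter; it faces up, 108.5 mm above the worktop when up and 86.5 mm when fully down. Its x and y are 58 mm behind (+x of the dispenser) the magazine axis.
- magazine (a point): Magazine axis at its floor, 24 mm above the worktop. Four discs are stacked between four rods, 52 mm across outside; its top is 79 mm above the worktop.
- track_middle (a point): Middle of the track's floor, 24 mm above the worktop; here the disc is put out (within about 4 mm across the track). The track is a straight flat channel along the dispenser's y, from y = -59 to +59 mm, 39 mm wide between two rails 3 mm high. The end stops behind the nests, at |y| = 108 mm, rise 6 mm above its floor.
- disc_0: The lowest disc in the magazine, the one that is put out: a sintered bronze disc, 35 mm in diameter, 8 mm thick, 16 to 28 g, loose, smooth: it slides easily. Origin: centre of its underside, z up.
- disc_1: The second disc from below in the magazine, same shape; it must stay in the magazine, dropping to its floor (origin 24 mm above the worktop) after the stroke.
- disc_2: The third disc from below in the magazine, same shape; stays in the magazine.
- disc_3: The top disc in the magazine, same shape; stays in the magazine.
- cassette_base: Open lower half of a filter cassette: white round cup, 48 mm across its rim, 17 mm high, fixed in one nest, its axis 84 mm from the middle of the track. Its rim is 1 mm below the track floor and 1 mm beyond the track's end. Its bore is 10 mm deep and flares from 38 mm at the seat to 44 mm at the rim. Origin: centre of its underside, 6 mm above the worktop.
- seat (a point): Centre of the seat, the flat floor of the cassette half's bore, 13 mm above the worktop.
- closed_cassette: Finished filter cassette, clear with a band and a plug on top, 40 mm across and 38 mm high, standing loose in the other nest. Origin: centre of its underside. To be left alone.
- petri_dish: Flat round clear dish, 59 mm across, 13 mm high, loose on the worktop beside the housing. To be left alone.
- white_cassette: White filter cassette, 40 mm across and 38 mm high, loose on the worktop on the other side of the housing. To be left alone.
- brass_union: Brass pipe union, 22 x 44 x 19 mm, lying loose in front of the track. To be left alone.
- spanner: Open-ended spanner, 169 mm long, 6 mm thick, lying loose at the right. To be left alone.
- screwdriver: Screwdriver, 195 mm long, lying loose at the left. To be left alone.
- stopwatch: Black stopwatch, 61 x 54 x 16 mm, lying loose at the right rear. To be left alone.
Mind the look-alikes: they are no part of the job. Leave any blue or red look-alike of the disc_3 alone.

How it is judged:
On the way, in this order (a step that is already met when the one before it is completed fails the run):
1. the plunger is pressed fully down (value of joint plunger above 0.02 m), for 0.05 s.
2. the plunger is back up and one disc lies on the track in front of the gate (value of joint plunger below 0.002 m and horizontal distance between disc_0 and track_middle below 0.02 m and z of disc_0 in the frame of dispenser above 0.021 m and horizontal distance between disc_1 and magazine below 0.005 m), for 0.1 s.
3. the disc lies in the seat of the open cassette half (horizontal distance between disc_0 and seat below 0.004 m and z of disc_0 in the frame of seat below 0.0025 m and angle between disc_0's own z axis and vertical below 0.08 rad), for 0.2 s.
At the end, for the whole second after the job is handed in: The first disc lies flat and at rest in the open cassette half (centre within 4 mm of its axis, underside within 2.5 mm of the seat, tilt under 0.08 rad), the plunger is up within 2 mm, the other three discs are in the magazine, the next on its floor, and the finished cassette has moved under 15 mm (all of step 3 and linear speed of disc_0 below 0.02 m/s and value of joint plunger below 0.002 m and horizontal distance between disc_1 and magazine below 0.005 m and height (world z) of disc_1 below 0.027 m and distance of closed_cassette from where it was at the start of the episode below 0.015 m and horizontal distance between each of disc_2, disc_3 and magazine below 0.006 m); the robot touches nothing.
It fails at once if the disc is lifted or carried (more than 14 mm above the track) (z of disc_0 in the frame of dispenser above 0.038 m).
It fails at once if another disc leaves the magazine (horizontal distance between any of disc_1, disc_2, disc_3 and magazine above 0.01 m).
It fails at once if another disc is lifted (height (world z) of disc_1 above 0.044 m or height (world z) of disc_2 above 0.052 m or height (world z) of disc_3 above 0.06 m).
It fails at once if the finished cassette is knocked (distance of closed_cassette from where it was at the start of the episode above 0.015 m or angle between closed_cassette's own z axis and vertical above 0.4 rad).
It fails at once if a bystander is disturbed (distance of any of petri_dish, white_cassette, brass_union, spanner, screwdriver, stopwatch from where it was at the start of the episode above 0.02 m).
It also fails if it takes over 45 s, if anything falls off the work surface, if the arm or the gripper's body presses on something with over 40 N, if the wrist force passes 120 N, or if a joint passes its speed limit or range.

ROBOT

A 7-joint arm with a two-finger parallel gripper is mounted at the origin on a cart in front of the work surface, level with it; the furniture and walls round the work are solid. World frame = base frame: x ahead of the robot, y to its left, z up, the work surface at z = 0. Lengths are in m, angles in rad, forces in N, time in s.
With the tool pointing down it reaches from about 0.4 to 0.85 m from the base axis. Payload 4.5 kg.
Tool frame: the origin (TCP) lies at the very end of the fingers, on their centre line; the grasp point (between the pads) lies behind it (r.grip_depth is the z of the grasp point in the tool frame, in m); z points along the fingers, y is the direction in which the jaws open and shut (so a half turn about z gives the same grasp; the last joint's range is limited). The gripper opens to 88 mm and grips with 3 to 60 N. Pads are 18 mm wide; open, the fingers measure 123 mm over their backs; the gripper's body (75 mm by 187 mm) begins 45 mm behind the grasp point.
Start: joints at [1.286, 0.689, -0.195, 1.565, 0.157, 0.902, -0.215], TCP at [0.196, -0.594, 0.239] pointing down, gripper open.
Joint ranges: [-3.01, 3.01], [-0.46, 2.08], [-1.47, 1.51], [0.13, 2.56], [-1, 4.14], [0.04, 2.09], [-2.66, 2.66]. Speed limits (rad/s): [2.57, 2.57, 3.14, 3.14, 3.14, 3.14, 3.14].

INTERFACE

Orientations are given as a unit quaternion [x, y, z, w].
In Python, from plant import sensors, cams, r gives the robot as it stands. The module is installed in compiled form; this text tells all that it offers.
- The arm moves only by the tool drive_tool, never from a script. Its argument "series" is a list that holds one entry, the list of rows, each a list of 5 numbers: the shift along the world's x, y, z in mm, then the turn about the world's z in rad, then the finger opening in mm, from 0 to 88.1. A call has 1 to 10 rows; each row shifts and turns the commanded pose from where the row before left it; what a row does not reach is not made up. A row lasts 1/10 s, in which the tool goes at most 50 mm and 8.59 degrees, less where a joint would pass 70% of its speed; a pose out of reach is approached as far as the arm can. A call with a gripper value outside its range is refused whole. The fingers move at their own pace and stop on an object; "force" is the grip in N (left out, the last holds). Time passes only in rows, so rows that do not move let the fingers close. It gives the time, the measured TCP pose, the force and the opening at its end, in the units of the state.
- sensors.get_state(): the state, without advancing time (a new reading comes with each control period).
- cams.snapshot(name): name is "side" or "top"; returns the picture (400x640x3 uint8, blue, green, red); there is no depth.
- cams.camera_model(name): a dict with "fx", "fy", "cx", "cy" (pixels), "distortion" ([k1, k2, p1, p2, k3] as OpenCV has them; the pictures are not rectified), "camera_from_world" (4x4, takes a point from world to camera coordinates). Camera axes: x right, y down, z forward; pixel columns grow to the right and rows downward; lengths in m; the calibration is good to about 2 mm. A picture is of the moment at which its call begins. camera_model takes no time and is no camera call.
- r.finish_job(): hands the job in, once; it reports no verdict.
Trained networks look in the newest picture that a camera, given by its name, has taken for a name from the list of things; names that differ only in an ending like _2 or _b are one class to them, and where a whole thing is asked for, a point or a joint stands for the part that bears it (a point fixed in the world has none). Each returns a list of dicts, best first, with "confidence" (0 to 1); they miss things now and then, are a little off and sometimes report something else, mostly with a low value. They report only what shows in the picture. A call takes as long as a camera call. They do not tell look-alikes from the thing itself.
- cams.trace(camera, name): "mask" (400x640 bool, what is visible of it) and "at" ([column, row] in pixels, amid what is visible of it).
- cams.mark_of(camera, name): "at" ([column, row] in pixels: a listed point, or the origin of a listed thing).
The state is a dict: "clock": time; "q": joint angles; "qd": joint speeds; "joint_torque": joint torques, N m; "tool_pos": TCP position; "eef_rot": TCP orientation; "contact_force": force on the tool from outside, world axes, zero at the start; "moment": the same for the moment, N m; "opening": opening from 0.0 (shut) to 1.0 (fully open).
Only numpy, scipy, OpenCV 4.12 (cv2) and the standard library are available. Lean on these libraries where they do the work, as an engineer would, in place of code of your own. Each camera call takes 0.05 s, during which the arm holds its last target.

## Working session

There is one attempt and no reset: what is moved stays moved. The work goes in short steps, Python scripts to look and compute and a tool call to move; the robot and the scene stay as the last step left them, time stands still between calls to the robot, and variables do not carry over. Pictures are saved under pics/ and viewed, and the job is handed in when it is done.

Besides the shell and the picture viewer there is one more tool, called after "Emit:" as name([rows], argument=value, ...), one row to a line, values as JSON. drive_tool: Moves the arm, as the interface text tells. Its arguments: {"type":"object","properties":{"series":{"type":"array","items":{"type":"array","items":{"type":"array","items":{"type":"number"}}}},"force":{"type":"number"}},"required":["series"]}

```bash
mkdir -p pics
cat > h.py <<'E'
import numpy as np, cv2
from plant import sensors, cams, r
def snap(n,f):
    im=cams.snapshot(n); cv2.imwrite('pics/'+f,im); return im
def ray(n,px):
    m=cams.camera_model(n); K=np.array([[m['fx'],0,m['cx']],[0,m['fy'],m['cy']],[0,0,1.]])
    u=cv2.undistortPoints(np.array([[px]],float),K,np.array(m['distortion'],float))[0,0]
    T=np.array(m['camera_from_world']); R=T[:3,:3]; t=T[:3,3]
    return -R.T@t, R.T@np.array([u[0],u[1],1.])
def atz(n,px,z):
    o,d=ray(n,px); return o+d*(z-o[2])/d[2]
def proj(n,P):
    m=cams.camera_model(n); K=np.array([[m['fx'],0,m['cx']],[0,m['fy'],m['cy']],[0,0,1.]])
    T=np.array(m['camera_from_world'])
    return cv2.projectPoints(np.array(P,float).reshape(-1,1,3),cv2.Rodrigues(T[:3,:3])[0],T[:3,3],K,np.array(m['distortion'],float))[0][:,0]
E
python3 - <<'E'
from h import *
np.set_printoptions(precision=4,suppress=True)
s=sensors.get_state();print(s['clock'],s['tool_pos'],s['eef_rot'],s['opening'],r.grip_depth)
for c in('top','side'):
    snap(c,c+'0.png'); print(c,ray(c,(320,200)))
    for n in('plunger_top','magazine','track_middle','seat','closed_cassette','disc_0','dispenser'):
        z=dict(plunger_top=.1085,magazine=.024,track_middle=.024,seat=.013,closed_cassette=.006,disc_0=.024,dispenser=0)[n]
        for d in cams.mark_of(c,n)[:2]: print(n,np.round(d['at'],1),round(d['confidence'],2),atz(c,d['at'],z))
print(sensors.get_state()['clock'])
E
```

```text
0.0 [ 0.1956 -0.5929  0.2379] [ 0.9873  0.1588 -0.0002 -0.0009] 0.9983442918072869 -0.0187
top (array([ 0.4827, -0.0213,  1.1604]), array([ 0.0899,  0.0202, -0.9958]))
plunger_top [346.1 188.2] 0.66 [ 0.6071 -0.0637  0.1085]
magazine [342.6 211.3] 0.95 [ 0.5558 -0.0581  0.024 ]
track_middle [345.1 234. ] 0.58 [ 0.4963 -0.0649  0.024 ]
seat [375.5 231.9] 0.7 [ 0.5025 -0.1459  0.013 ]
closed_cassette [309.7 230. ] 0.44 [0.5063 0.0288 0.006 ]
closed_cassette [378.6 200. ] 0.39 [ 0.5881 -0.1551  0.006 ]
disc_0 [272.3 203.5] 0.67 [0.5749 0.1279 0.024 ]
disc_0 [343.6 211.6] 0.55 [ 0.555  -0.0607  0.024 ]
dispenser [341.  213.7] 0.55 [ 0.5509 -0.0546  0.    ]
side (array([ 0.357 , -0.8874,  0.6153]), array([ 0.2154,  0.8491, -0.4823]))
plunger_top [335.4 208.1] 0.55 [ 0.6125 -0.0476  0.1085]
magazine [314.9 237.3] 0.67 [ 0.5566 -0.0485  0.024 ]
seat [297.9 265.9] 0.56 [ 0.4902 -0.1456  0.013 ]
closed_cassette [286.4 228.6] 0.41 [0.492  0.0393 0.006 ]
disc_0 [364.9 286.6] 0.58 [ 0.6224 -0.2673  0.024 ]
disc_0 [317.9 235.9] 0.5 [ 0.5662 -0.0438  0.024 ]
dispenser [315.7 245.9] 0.88 [ 0.5573 -0.0555  0.    ]
0.8
```

Run:
```python
import cv2
a=cv2.imread('pics/top0.png')[140:290,240:440]; cv2.imwrite('pics/tc0.png',cv2.resize(a,None,fx=4,fy=4,interpolation=cv2.INTER_CUBIC))
a=cv2.imread('pics/side0.png')[170:310,220:420]; cv2.imwrite('pics/sc0.png',cv2.resize(a,None,fx=4,fy=4,interpolation=cv2.INTER_CUBIC))
```

```text
(no output)
```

View pics/tc0.png

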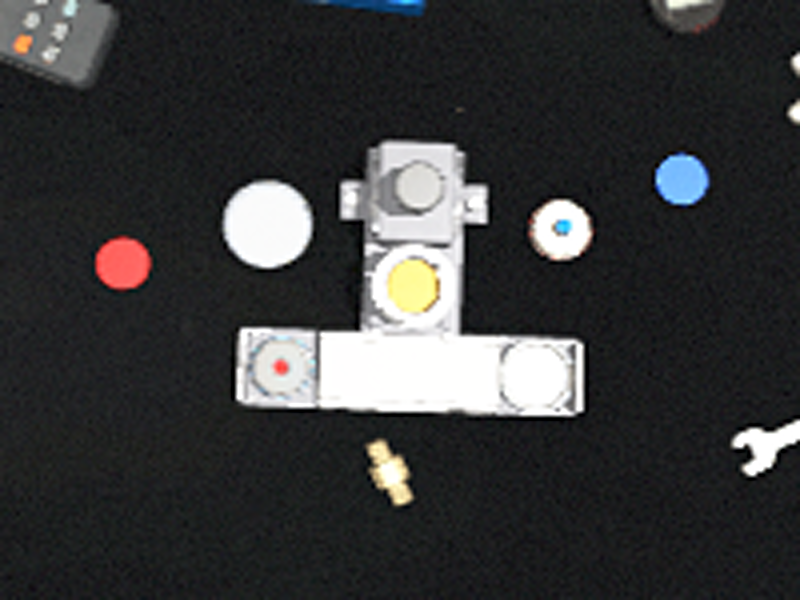

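View pics/sc0.png

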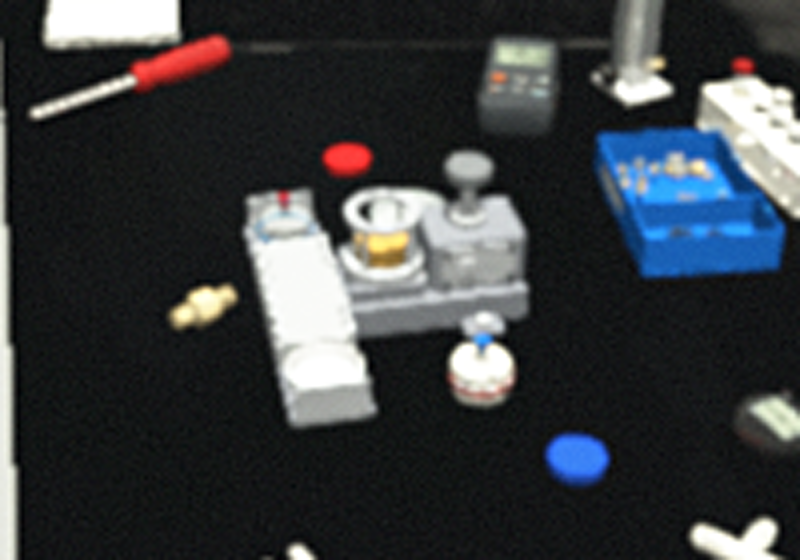

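View pics/top0.png

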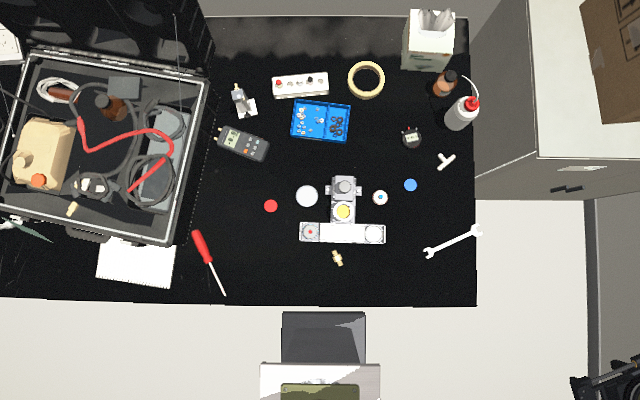

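View pics/side0.png

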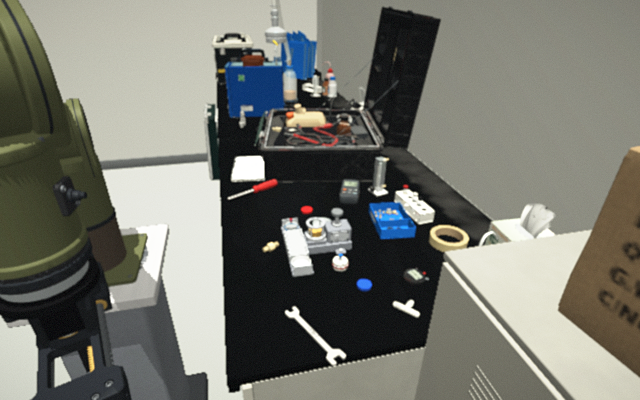

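The open half is at the right end of the track: top crop (535,376), which is px (374,234). The finished cassette with its red plug is at the left end, px (310,231), and the knob is at px (344,187). The look-alikes are a red disc (270,206), a blue disc (410,185), and a white cassette (380,197). Next I fit the dispenser pose to these features.

```bash
cat > fit.py <<'E'
from h import *
from scipy.optimize import least_squares
np.set_printoptions(precision=4,suppress=True)
f=lambda c,o:((c[0]+.5)/4-.5+o[0],(c[1]+.5)/4-.5+o[1])
T=(240,140);S=(220,170)
obs=[('top',f((419,187),T),(.058,0,.1085)),('top',f((413,285),T),(0,0,.056)),('top',f((281,367),T),(-.054,.084,.044)),
('top',f((535,376),T),(-.054,-.084,.023)),
('side',f((469,165),S),(.058,0,.1085)),('side',f((284,200),S),(-.054,.084,.046)),('side',f((326,363),S),(-.054,-.084,.023))]
def P(p,q):
    c,s=np.cos(p[2]),np.sin(p[2]); return np.array([p[0]+c*q[0]-s*q[1],p[1]+s*q[0]+c*q[1],q[2]])
def res(p,o):
    return np.concatenate([proj(n,P(p,q))[0]-np.array(px) for n,px,q in o])
if __name__=='__main__':
    for o in (obs,obs[:4],obs[4:]):
        r_=least_squares(res,[.555,-.06,0],args=(o,),x_scale=[.01,.01,.1]); print(r_.x); print(r_.fun.reshape(-1,2))
    p=least_squares(res,[.555,-.06,0],args=(obs,)).x
    for c,off,w,h in(('top',(240,140),200,150),('side',(220,170),200,140)):
        im=cv2.resize(cv2.imread(f'pics/{c}0.png')[off[1]:off[1]+h,off[0]:off[0]+w],None,fx=4,fy=4,interpolation=cv2.INTER_CUBIC)
        def dr(pts,col,cl=True):
            a=(proj(c,[P(p,q) for q in pts])-np.array(off)+.5)*4-.5
            cv2.polylines(im,[np.round(a).astype(int)],cl,col,1,cv2.LINE_AA)
        t=np.linspace(0,2*np.pi,40)
        ci=lambda x,y,z,d:[(x+d/2*np.cos(k),y+d/2*np.sin(k),z) for k in t]
        dr(ci(.058,0,.1085,.032),(0,0,255)); dr(ci(-.054,-.084,.023,.048),(0,200,0)); dr(ci(0,0,.079,.052),(255,0,255))
        dr(ci(-.054,.084,.044,.04),(255,0,0)); dr(ci(-.054,0,.024,.035),(0,160,255))
        dr([(-.0735,-.059,.027),(-.0735,.059,.027),(-.0345,.059,.027),(-.0345,-.059,.027)],(255,0,0))
        dr([(.027,-.025,.064),(.027,.025,.064),(.093,.025,.064),(.093,-.025,.064)],(0,0,255))
        cv2.imwrite(f'pics/fit_{c}.png',im)
E
python3 fit.py
```

```text
[ 0.5546 -0.0581 -0.0246]
[[ 0.0286 -0.3765]
 [ 0.1261  0.1171]
 [-0.2205 -0.2519]
 [ 0.5913 -0.2614]
 [-0.2174 -0.5727]
 [-0.2667 -1.0254]
 [-0.4073  0.68  ]]
[ 0.5541 -0.0578 -0.0264]
[[-0.0558 -0.1745]
 [ 0.0053  0.3103]
 [-0.3761 -0.1179]
 [ 0.4373 -0.0171]]
[ 0.5551 -0.0592 -0.0235]
[[ 0.0961 -0.4061]
 [-0.0344 -0.8391]
 [-0.0585  0.9213]]
```

View pics/fit_top.png

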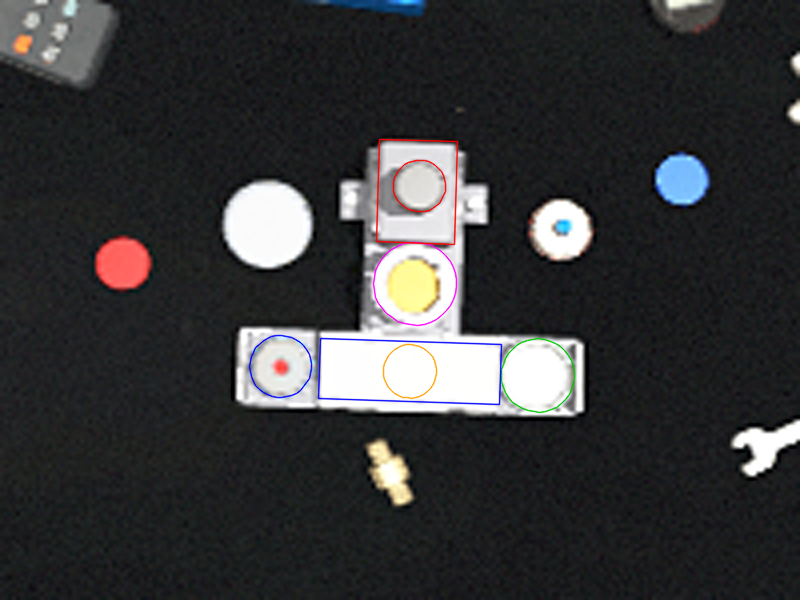

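View pics/fit_side.png

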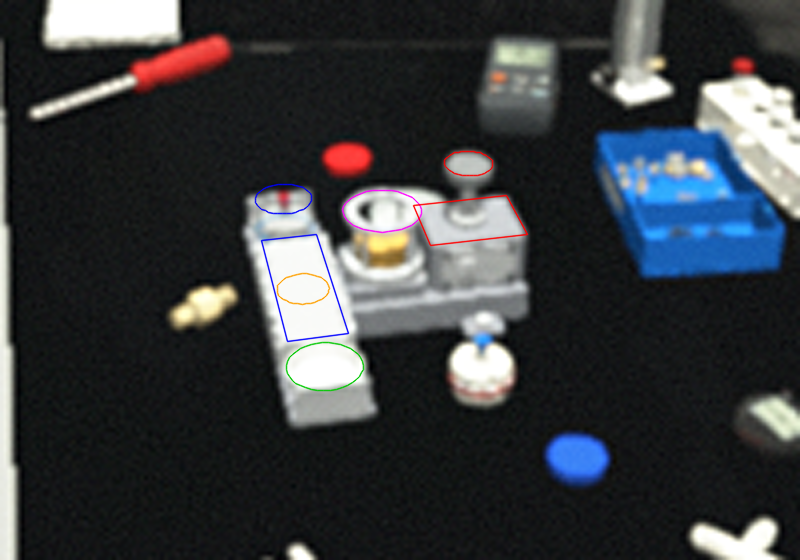

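Emit:
drive_tool([
  [[20,25,0,-0.035,0],[20,27,0,-0.035,0],[20,27,0,-0.035,0],[20,27,0,-0.035,0],[20,27,0,-0.035,0],[20,27,0,-0.035,0],[20,27,0,-0.035,0],[20,27,0,-0.035,0],[20,27,0,-0.035,0],[20,27,0,-0.03,0]],
], force=20)

```text
clock: 1.8
tool_pos: [0.3968, -0.3244, 0.2389]
eef_rot: [1.0, -0.014, 0.0, 0.0]
contact_force: [-0.0, 0.5, -0.5]
opening: 0.117
```

Emit:
drive_tool([
  [[22,27,0,0,0],[22,27,0,0,0],[22,27,0,0,0],[22,27,0,0,0],[22,27,0,0,0],[22,27,-10,0,0],[22,27,-20,0,0],[22,27,-20,0,0],[22,27,-20,0,0],[18,22,-20,0,0]],
])

```text
clock: 2.8
tool_pos: [0.6134, -0.0582, 0.148]
eef_rot: [1.0, -0.012, 0.001, -0.0]
contact_force: [0.9, 0.6, 0.4]
opening: 0.005
```

Emit:
drive_tool([
  [[0,0,0,0,0],[0,0,0,0,0]],
])

```text
clock: 3.0
tool_pos: [0.6117, -0.0601, 0.1482]
eef_rot: [1.0, -0.012, -0.001, 0.0]
contact_force: [-0.0, -0.7, -0.8]
opening: 0.005
```

Run:
```python
from h import *
out=[]
for c,o in(('side',(220,120)),('top',(240,110))):
    a=snap(c,c+'1.png')
    p=sensors.get_state()['tool_pos']; u=proj(c,[p,[p[0],p[1],.1085]])
    a=a[o[1]:o[1]+180,o[0]:o[0]+200]; a=cv2.resize(a,None,fx=2,fy=2,interpolation=cv2.INTER_CUBIC)
    a=a.copy()
    for q in u: cv2.circle(a,tuple(int(round(v)) for v in (q-np.array(o)+.5)*2-.5),2,(0,0,255),-1)
    out.append(a)
cv2.imwrite('pics/c1.png',np.hstack(out))
```

```text
(no output)
```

View pics/c1.png

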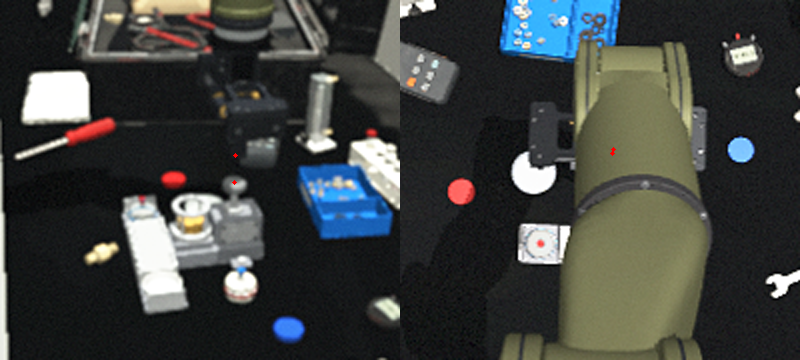

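Run:
```python
from h import *
a=cv2.imread('pics/side1.png')[120:240,280:400]
p=np.array(sensors.get_state()['tool_pos']);print(p)
im=cv2.resize(a,None,fx=5,fy=5,interpolation=cv2.INTER_CUBIC)
for z in (.1085,.148,.21,.3):
    q=proj('side',[[p[0],p[1],z]])[0]-np.array([280,120]);cv2.circle(im,tuple(int(v*5+2) for v in q),3,(0,0,255),-1)
cv2.imwrite('pics/c1b.png',im)
```

```text
[ 0.61161776 -0.06224236  0.14934814]
```

View pics/c1b.png

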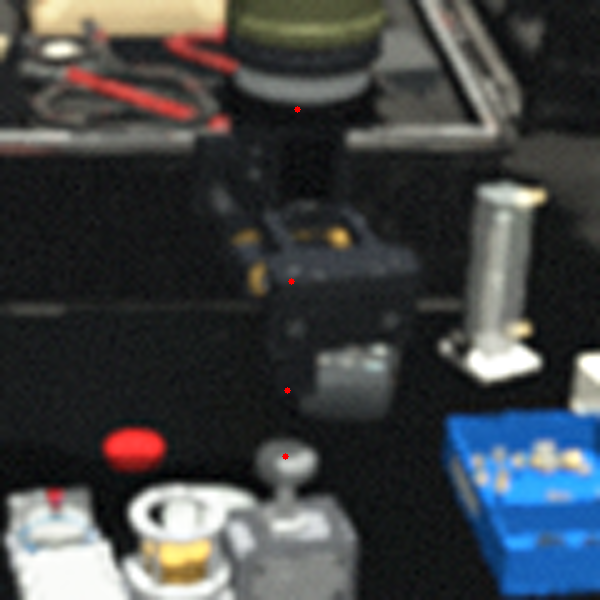

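Run:
```python
from h import *
a=cv2.imread('pics/side1.png')[120:240,280:400]
p=np.array(sensors.get_state()['tool_pos'])
im=cv2.resize(a,None,fx=5,fy=5,interpolation=cv2.INTER_CUBIC); im=cv2.convertScaleAbs(im,alpha=2.0,beta=20)
def box(hx,hy,z0,z1,col):
    P=lambda sx,sy,z:p+np.array([sx*hx+sy*hy*.025,sy*hy-sx*hx*.025,z])
    pts=lambda z:[P(1,1,z),P(1,-1,z),P(-1,-1,z),P(-1,1,z)]
    A=[np.round((proj('side',pts(z))-np.array([280,120])+.5)*5).astype(int) for z in(z0,z1)]
    for k in A: cv2.polylines(im,[k],True,col,1)
    for i in range(4): cv2.line(im,tuple(map(int,A[0][i])),tuple(map(int,A[1][i])),col,1)
box(.0375,.0935,.0637,.13,(0,255,0)); box(.009,.0175,0,.0637,(0,0,255))
cv2.imwrite('pics/c1c.png',im)
```

```text
(no output)
```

View pics/c1c.png

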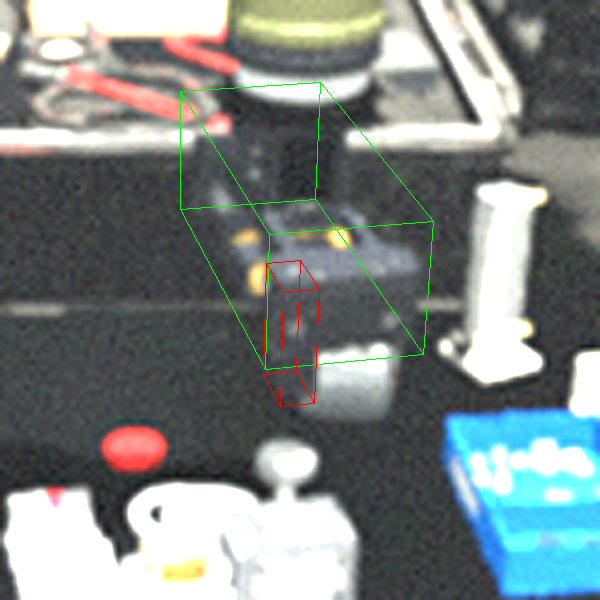

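The grey block behind is the bench meter at px (349,192), and the body wireframe matches the picture. So the tool is centred over the knob and I can press.

Emit:
drive_tool([
  [[0.5,1,-15,0,0],[0.5,0,-15,0,0],[0,0,-8,0,0],[0,0,-5,0,0],[0,0,-4,0,0],[0,0,-4,0,0],[0,0,-4,0,0],[0,0,-4,0,0],[0,0,-3,0,0],[0,0,0,0,0]],
])

```text
clock: 4.1
tool_pos: [0.612, -0.06, 0.087]
eef_rot: [1.0, -0.013, -0.001, 0.0]
contact_force: [-4.0, -1.1, 5.6]
opening: 0.005
```

Emit:
drive_tool([
  [[0,0,-1.5,0,0],[0,0,-1,0,0],[0,0,0,0,0]],
])

```text
clock: 4.4
tool_pos: [0.6122, -0.0599, 0.0866]
eef_rot: [1.0, -0.013, -0.0, 0.0]
contact_force: [-7.3, -0.4, 21.9]
opening: 0.007
```

Emit:
drive_tool([
  [[0,0,3,0,0],[0,0,6,0,0],[0,0,8,0,0],[0,0,10,0,0],[0,0,15,0,0],[0,0,15,0,0],[-10,5,5,0,0],[-30,12,0,0,0],[-35,14,0,0,0],[-35,14,0,0,0]],
])

```text
clock: 5.4
tool_pos: [0.5013, -0.0135, 0.1466]
eef_rot: [1.0, -0.013, 0.0, -0.0]
contact_force: [0.6, 0.7, 0.0]
opening: 0.002
```

Emit:
drive_tool([
  [[0,0,0,0,0],[0,0,0,0,0]],
])

```text
clock: 5.6
tool_pos: [0.5026, -0.0138, 0.1467]
eef_rot: [1.0, -0.012, 0.0, -0.0]
contact_force: [-0.8, 0.5, -0.4]
opening: 0.002
```

Run:
```python
from h import *
print(sensors.get_state()['tool_pos'])
a=snap('side','side2.png')[170:310,220:420]
cv2.imwrite('pics/sc2.png',cv2.resize(a,None,fx=4,fy=4,interpolation=cv2.INTER_CUBIC))
for d in cams.mark_of('side','disc_0')[:4]: print(d,atz('side',d['at'],.024))
```

```text
[ 0.50256155 -0.01376977  0.14666041]
{'at': [363.9, 285.9], 'confidence': 0.56} [ 0.62097054 -0.26456028  0.024     ]
{'at': [302.9, 209.9], 'confidence': 0.52} [0.55463717 0.10410834 0.024     ]
{'at': [316.2, 233.3], 'confidence': 0.4} [ 0.56458781 -0.03027068  0.024     ]
{'at': [294.8, 240.5], 'confidence': 0.39} [ 0.50031505 -0.05102619  0.024     ]
```

View pics/sc2.png

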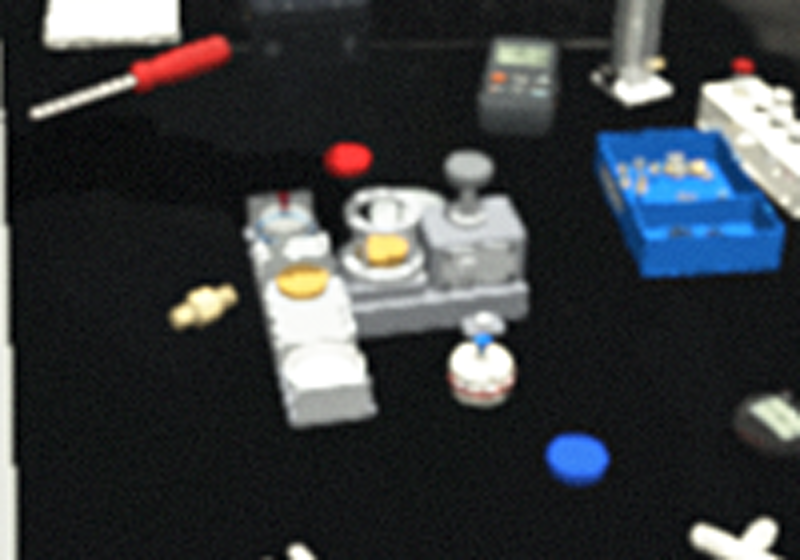

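Run:
```python
from h import *
im=cv2.imread('pics/side2.png'); h=cv2.cvtColor(im,cv2.COLOR_BGR2HSV)
m=((h[...,0]>12)&(h[...,0]<32)&(h[...,1]>110)&(h[...,2]>100)).astype(np.uint8)
n,l,s,c=cv2.connectedComponentsWithStats(m)
for i in range(1,n):
    if s[i,4]>20: print(s[i],c[i],atz('side',c[i],.028),atz('side',c[i],.030))
print(proj('side',[[.5006,-.0569,.032],[.5006,-.0569,.024]]))
```

```text
[218  69   7   4  24] [221.   70.5] [0.35750319 2.46126545 0.028     ] [0.35750138 2.44986131 0.03      ]
[312 229   9   8  57] [315.84210526 232.43859649] [ 0.56320834 -0.03169146  0.028     ] [ 0.56250598 -0.03460555  0.03      ]
[289 236  12   9  81] [294.98765432 239.95061728] [ 0.50030764 -0.05427647  0.028     ] [ 0.49981949 -0.05711365  0.03      ]
[[295.24401658 239.25081488]
 [295.30827743 241.71265388]]
```

Emit:
drive_tool([
  [[-1,-3,-10,0,0],[0,0,-20,0,0],[0,0,-20,0,0],[0,0,-20,0,0],[0,0,-20,0,0],[0,0,-12,0,0],[0,0,-7,0,0],[0,0,-5,0,0],[0,0,-4,0,0],[0,0,0,0,0]],
])

```text
clock: 6.7
tool_pos: [0.5021, -0.0175, 0.0282]
eef_rot: [1.0, -0.013, 0.0, 0.0]
contact_force: [0.1, -0.1, -0.6]
opening: 0.004
```

Run:
```python
from h import *
s=sensors.get_state();print(s['tool_pos'],s['contact_force'])
a=snap('side','side3.png')[170:310,220:420]
cv2.imwrite('pics/sc3.png',cv2.resize(a,None,fx=4,fy=4,interpolation=cv2.INTER_CUBIC))
```

```text
[ 0.50207483 -0.01753304  0.02823389] [ 0.12878862 -0.10099376 -0.64643368]
```

View pics/sc3.png

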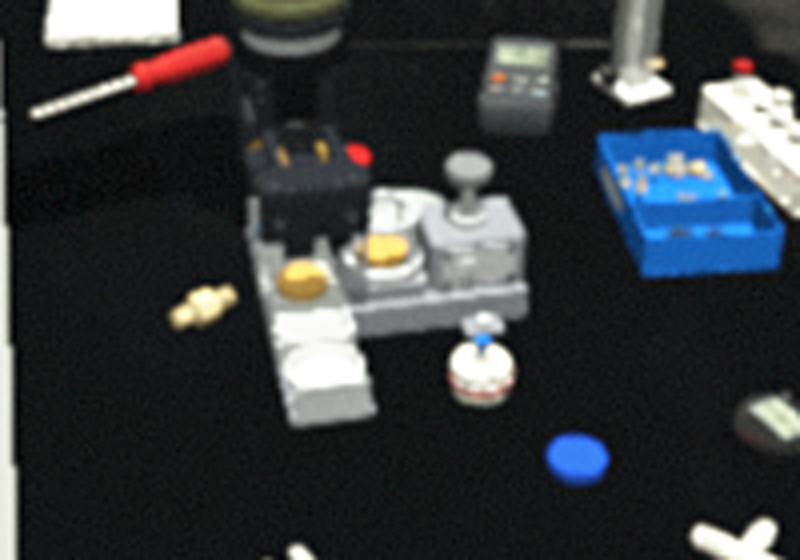

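Emit:
drive_tool([
  [[0,-3,0,0,0],[0,-3,0,0,0],[0,-4,0,0,0],[-0.2,-5,0,0,0],[-0.2,-6,0,0,0],[-0.2,-6,0,0,0],[-0.2,-6,0,0,0],[-0.2,-6,0,0,0],[-0.2,-6,0,0,0],[-0.2,-5,0,0,0]],
])

```text
clock: 7.75
tool_pos: [0.5005, -0.0682, 0.0282]
eef_rot: [1.0, -0.013, 0.0, 0.0]
contact_force: [0.3, 0.5, -0.5]
opening: 0.005
```

Emit:
drive_tool([
  [[-0.2,-5,0,0,0],[-0.2,-5,0,0,0],[-0.2,-5,0,0,0],[-0.2,-4,0,0,0],[0,0,0,0,0]],
])

```text
clock: 8.25
tool_pos: [0.4996, -0.0874, 0.0282]
eef_rot: [1.0, -0.014, -0.0, 0.0]
contact_force: [-0.3, -0.9, 0.1]
opening: 0.007
```

Run:
```python
from h import *
s=sensors.get_state();print(s['tool_pos'],s['contact_force'])
a=snap('side','side4.png')[170:310,220:420]
cv2.imwrite('pics/sc4.png',cv2.resize(a,None,fx=4,fy=4,interpolation=cv2.INTER_CUBIC))
```

```text
[ 0.49960957 -0.08737854  0.02824877] [-0.3457234  -0.9457608   0.08940702]
```

View pics/sc4.png

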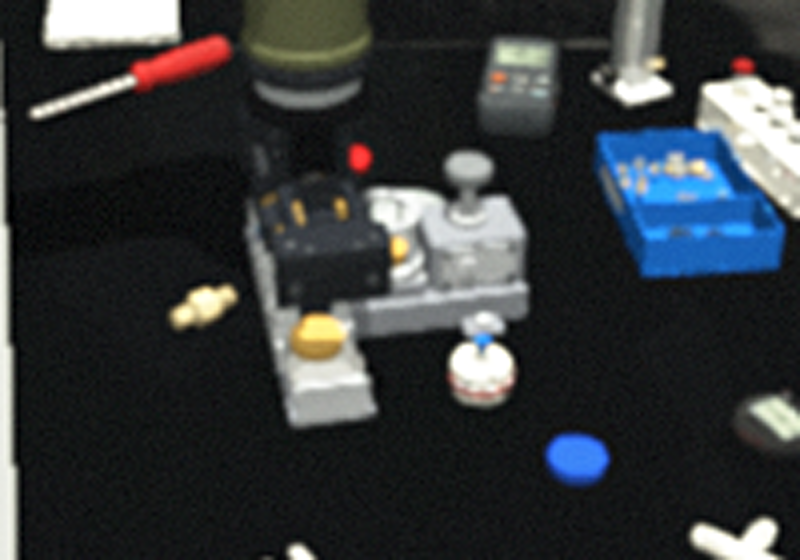

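The disc is at crop (318,336), still on the track just before the edge. I keep pushing, about 16 mm more.

Emit:
drive_tool([
  [[-0.1,-3,0,0,0],[-0.1,-3,0,0,0],[-0.1,-3,0,0,0],[-0.1,-3,0,0,0],[0,-3,0,0,0],[0,-1,0,0,0],[0,0,0,0,0]],
])

```text
clock: 9.0
tool_pos: [0.4993, -0.1028, 0.0283]
eef_rot: [1.0, -0.013, 0.0, 0.0]
contact_force: [0.1, -0.7, 1.0]
opening: 0.003
```

Run:
```python
from h import *
s=sensors.get_state();print(s['tool_pos'],s['contact_force'])
a=snap('side','side5.png')[170:310,220:420]
cv2.imwrite('pics/sc5.png',cv2.resize(a,None,fx=4,fy=4,interpolation=cv2.INTER_CUBIC))
```

```text
[ 0.49929682 -0.10279733  0.02825558] [ 0.08036058 -0.7130381   1.03806875]
```

View pics/sc5.png

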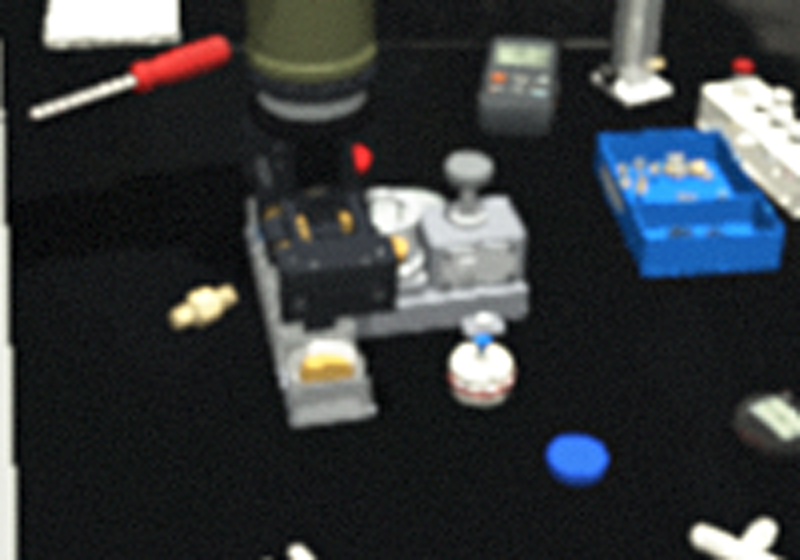

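The disc is down in the cup, at crop (328,368). I back off, lift clear, and look from both cameras.

Emit:
drive_tool([
  [[0,4,0,0,0],[0,4,3,0,0],[0,0,15,0,0],[0,0,30,0,0],[0,0,35,0,0],[0,0,40,0,0],[0,0,40,0,0],[-20,0,30,0,0],[-30,-35,0,0,0],[-30,-35,0,0,0]],
])

```text
clock: 10.05
tool_pos: [0.4196, -0.1639, 0.2226]
eef_rot: [1.0, -0.011, 0.002, 0.0]
contact_force: [-0.1, -1.4, 0.3]
opening: 0.006
```

Emit:
drive_tool([
  [[-25,-40,0,0,0],[-25,-40,0,0,0],[-25,-40,0,0,0],[-25,-40,0,0,0],[-25,-40,0,0,0],[-25,-40,0,0,0],[0,0,0,0,0]],
])

```text
clock: 10.75
tool_pos: [0.2642, -0.4102, 0.2214]
eef_rot: [1.0, -0.019, -0.001, 0.002]
contact_force: [-0.4, 0.8, 0.4]
opening: 0.002
```

Run:
```python
from h import *
s=sensors.get_state();print(s['tool_pos'],s['contact_force'],s['clock'])
o={'side':(260,190),'top':(290,160)};L=[]
for c in o:
    im=snap(c,c+'6.png'); x,y=o[c]
    L.append(cv2.resize(im[y:y+100,x:x+100],None,fx=4,fy=4,interpolation=cv2.INTER_CUBIC))
    h=cv2.cvtColor(im,cv2.COLOR_BGR2HSV)
    m=((h[...,0]>12)&(h[...,0]<32)&(h[...,1]>90)&(h[...,2]>100)).astype(np.uint8)
    n,l,st,ce=cv2.connectedComponentsWithStats(m)
    for i in range(1,n):
        if st[i,4]>20 and 260<ce[i][0]<400 and 180<ce[i][1]<290: print(c,st[i],ce[i],atz(c,ce[i],.021))
    print(proj(c,[.4985,-.1409,.021]))
cv2.imwrite('pics/c6.png',np.hstack(L))
```

```text
[ 0.26424154 -0.41015878  0.22139454] [-0.41506651  0.84016583  0.36807524] 10.75
side [312 229  10   8  67] [315.91044776 232.35820896] [ 0.56594687 -0.02114156  0.021     ]
side [296 259  12   6  48] [300.91666667 261.33333333] [ 0.49923998 -0.13942257  0.021     ]
[[300.74316454 261.73408258]]
top [337 205  13  13 133] [342.97744361 211.06766917] [ 0.55662902 -0.05919192  0.021     ]
top [368 228  14  12 117] [374.27350427 233.13675214] [ 0.49912661 -0.14175183  0.021     ]
[[373.95008176 233.37344185]]
```

View pics/c6.png

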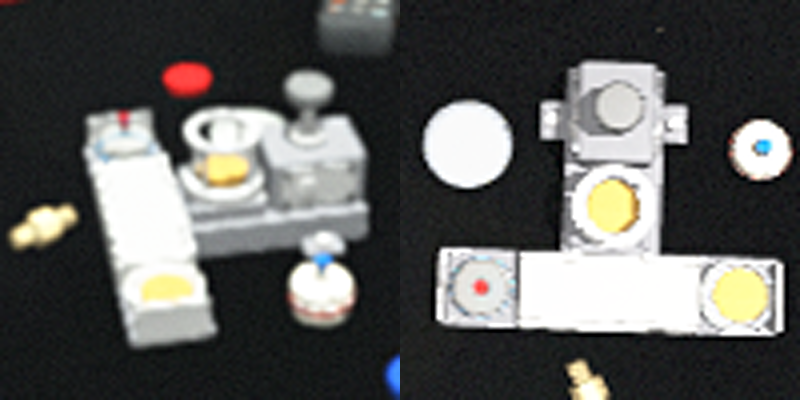

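Top view: the disc is round and centred in the cup at px (374.3,233.1), against a predicted (374.0,233.4). Side view: px (300.9,261.3), against (300.7,261.7) predicted for a disc lying flat. The plunger is up, the magazine is in place, and the finished cassette has not moved.

```bash
python3 -c "
from h import *
print(r.finish_job())"
```

```text
the job is handed in; nothing more can be done
None
```

The support disc lies in the open cassette half, and I handed the job in with the robot's clock at about 11 s. I fitted the dispenser pose from both cameras and pressed the plunger once to its hard stop (TCP at 86.6 mm, 22 N). I let it come back up, pushed the disc along the track with the shut fingers until it dropped in, then backed off and lifted away.

**Last checks:**
- **Disc:** its centre is within about 1 mm of the seat axis in the top view and about 2 mm in the side view. It looks round from above. In the side view it sits within 0.5 px of where a flat disc would be. The front rim partly hides it there, so I did not measure the tilt directly.
- **Plunger and magazine:** the plunger is back up and the remaining discs are in the magazine. I judged both from the pictures only.
- **Everything else:** the finished cassette and the nearby bystanders show no visible movement. I did not measure the spanner, screwdriver or stopwatch again at the end.

No check failed. While lining up over the plunger, a grey block in the picture looked like an offset finger, but it was the bench meter behind it.

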